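# Load the copper-ended power module from the salvage crate into the test cradle

## Robot

A 6-joint arm with a two-finger parallel gripper is mounted at the origin on the work surface. World frame = base frame: x ahead of the robot, y to its left, z up, the work surface at z = 0. Lengths are in m, angles in rad, forces in N, time in s.
With the tool pointing down it reaches from about 0.4 to 0.825 m from the base axis. Payload 7 kg.
Tool frame: the origin (TCP) lies midway between the tips of the shut fingers; the grasp point (between the pads) lies behind it (manip.pinch_z is the z of the grasp point in the tool frame, in m); z points along the fingers, y is the line along which they close (so a half turn about z gives the same grasp; the last joint's range is limited). The gripper opens to 88 mm and grips with 3 to 60 N. Pads are 19 mm wide; open, the fingers measure 130 mm over their backs; the gripper's body (78 mm by 193 mm) begins 47 mm behind the grasp point.
Start: joints at [-0.969, 0.359, 0.012, 0, -1.224, -0.288], TCP at [0.208, -0.642, 0.227] pointing down, gripper open.
Joint ranges: [-3.07, 3.07], [-1.43, 2.12], [-1.02, 1.25], [-3.03, 1.67], [-3.05, -0], [-3.03, 3.03]. Speed limits (rad/s): [2.39, 2.39, 3.01, 3.14, 3.14, 3.14].

## Interface

Orientations are given as [roll, pitch, yaw] about the fixed x, y, z axes, in that order (R = Rz(yaw) Ry(pitch) Rx(roll)).
In Python, from station import manip gives the robot as it stands. Calls block until the motion is done:
- manip.goto(position, orientation): joint-space move of the TCP to a pose.
- manip.movel(position, ori=None, velocity=0.15): straight line of the TCP; ori=None keeps the orientation; velocity is the mean speed in m/s.
- manip.move_joints(angles): joint-space move.
- manip.grip(opening, f_grip=None): opening from 0.0 (shut) to 1.0 (fully open); f_grip is the grip in N (None keeps the last); returns when the fingers have stopped.
- manip.hold(seconds).
- manip.inverse_kinematics(position, orientation): joint angles nearest the present ones, or None.
- manip.state(): the state.
- manip.capture(name): name is "scene" or "top" or "wrist"; returns the picture (384x512x3 uint8, red, green, blue); there is no depth.
- manip.camera_model(name): a dict with "K" (3x3 intrinsics, pixels), "k1" (the pictures are not rectified: a ray, as slopes to the right and down, at radius r is drawn at 1 + k1 r^2 times it, then the intrinsics apply), "T" (4x4, takes a point from camera to world coordinates). Camera axes: x right, y up, looking along -z (the intrinsics and any distortion apply to the point x, -y, -z); pixel columns grow to the right and rows downward; lengths in m; the calibration is good to about 2 mm. A picture is of the moment at which its call begins: read the wrist's pose just before it. camera_model takes no time and is no camera call; for the wrist camera it gives the pose at the moment of the call.
A pose or a line that the arm cannot do raises manip.MotionError and nothing moves.
- manip.sign_off(): hands the job in; it is judged then, once.
The state is a dict: "t": time; "joint_positions": joint angles; "joint_vel": joint speeds; "tau": joint torques, N m; "tcp_pos": TCP position; "eef_rot": TCP orientation; "contact_force": force on the tool from outside, world axes, zero at the start; "wrist_torque": the same for the moment, N m; "opening": opening from 0.0 (shut) to 1.0 (fully open); "gripper_force": force on a finger pad.
Only numpy, scipy, OpenCV 4.12 (cv2) and the standard library are available. Lean on these libraries where they do the work, as an engineer would, in place of code of your own. Each camera call takes 0.05 s, during which the arm holds its last target. There are 200 camera calls.

## Task

Pick the finned aluminium power module with the copper end out of the blue crate and lay it, without dropping it, flat between the guides at the open end of the test cradle, turned so that its copper end points at the yellow bridges. Let go of it there, then push it from behind along the guides, under the bridges, until its copper end is fully home against the black stop. Leave the other parts in the crate, and leave the things lying on the bench where they are.

Things in the scene. Friction and masses are not known exactly. Their poses are not given: they have to be found in the camera images.
- module: The part to test: finned aluminium power module, block 100 long (x) x 44 wide (y) x 48 high (z) mm, 0.35 kg. The last 16 mm at its +x end is a copper contact block (36 wide, 6 to 40 mm above the underside); the -x end is a thin black plate. Its long sides are flat, to be gripped at any height. Origin: centre of the underside, z up. It lies flat in the crate at any yaw.
- module_tip (a point): Middle of the copper end face of the module: 50 mm along its +x from the origin, 23 mm above its underside.
- crate: Blue open crate fixed to the bench, 255 (x) x 375 (y) x 50 high mm outside, walls and floor 5 mm. Origin: centre of its underside; parts stand on its floor, 5 mm above the bench. Six parts in two rows of three, in any order, about 120 mm from centre to centre.
- cradle: Test cradle fixed to the bench. Origin on the bench surface under the lane's centre line; +x runs along the lane from the open loading end to the stop. Aluminium bed 12 mm thick, x -150 to 120, 104 mm wide. Steel guides, inner faces at y = +-27 mm, rise 12 mm above the bed, x -140 to 105. Two yellow bridges, x 16 to 36 and 75 to 90: undersides 58, tops 66 mm above the bed, legs at y = +-35 to 45.
- cradle_load (a point): Middle of the loading area, on the top face of the bed on the lane's centre line, at x = -65 mm of the cradle: a good place for the module's origin when laying it down, clear of the bridges.
- cradle_stop (a point): Foot of the face of the black stop (44 mm high), on the top of the bed on the lane's centre line, at x = +105 mm of the cradle. With the module home, its rear end is at x = +5 mm of the cradle, just short of the first bridge.
- plain_module: Lookalike in the crate: same finned aluminium block, same size, but with black plastic at both ends (no copper). Not wanted. Origin: centre of the underside.
- fan: Black square fan, 76 x 76 x 25 mm, lying in the crate. Origin: centre of the underside.
- capacitor: Black can capacitor, 54 mm diameter, 62 mm high with its terminals, standing in the crate. Origin: centre of the underside.
- board: Green circuit board with a heat sink, 92 x 56 x 20 mm, lying in the crate. Origin: centre of the underside.
- carton: Small white carton, 82 x 60 x 40 mm, in the crate. Origin: centre of the underside.
- screwdriver: Green-handled screwdriver, 190 mm long, lying on the bench beyond the crate. Leave alone.
- white_box: White cardboard box, 130 x 90 x 45 mm, on the bench at the right. Leave alone. Origin: centre of the underside.
- tape_roll: Red roll of tape, 90 mm across, 24 mm high, on the bench at the right. Leave alone. Origin: centre of the underside.
Things that resemble listed ones, but are neither listed nor needed, are in the scene too. What is shaped like the module but brown is not meant. What is shaped like the plain_module but purple is not meant.

How it is judged:
On the way:
1. the module lies flat on the cradle's bed between the guides, copper end towards the bridges, still at least 20 mm short of the stop, and the fingers have let go of it (z of module in the frame of cradle between 0.008 and 0.016 m and y of module in the frame of cradle between -0.008 and 0.008 m and angle between module's own z axis and vertical below 0.06 rad and angle between the x axis of module and the x axis of cradle, either way round below 0.15 rad and x of module_tip in the frame of cradle between -0.1 and 0.085 m and x of cradle_stop in the frame of module above 0 m and contact force between the fingers and module below 0.2 N and linear speed of module below 0.03 m/s), for 0.2 s.
At the end, for the whole second after the job is handed in: The module lies flat on the bed between the guides (within 8 mm of the lane's centre line, tilt under 0.06 rad, turned less than 0.15 rad from the lane), its copper end face within 4 mm of the stop, at rest and released; the other five parts are still in the crate (z of module in the frame of cradle between 0.008 and 0.016 m and y of module in the frame of cradle between -0.008 and 0.008 m and angle between module's own z axis and vertical below 0.06 rad and angle between the x axis of module and the x axis of cradle, either way round below 0.15 rad and horizontal distance between module_tip and cradle_stop below 0.009 m and x of module_tip in the frame of cradle above 0.101 m and x of cradle_stop in the frame of module above 0 m and linear speed of module below 0.01 m/s and contact force between the fingers and module below 0.2 N and x of plain_module in the frame of crate between -0.1275 and 0.1275 m and y of plain_module in the frame of crate between -0.1875 and 0.1875 m and height (world z) of each of plain_module, fan, capacitor, board, carton below 0.06 m and x of fan in the frame of crate between -0.1275 and 0.1275 m and y of fan in the frame of crate between -0.1875 and 0.1875 m and x of capacitor in the frame of crate between -0.1275 and 0.1275 m and y of capacitor in the frame of crate between -0.1875 and 0.1875 m and x of board in the frame of crate between -0.1275 and 0.1275 m and y of board in the frame of crate between -0.1875 and 0.1875 m and x of carton in the frame of crate between -0.1275 and 0.1275 m and y of carton in the frame of crate between -0.1875 and 0.1875 m); the robot touches nothing.
It fails at once if the module falls or is thrown: it moves faster than 0.5 m/s while no finger touches it (contact force between the fingers and module below 0.2 N and linear speed of module above 0.5 m/s).
It fails at once if another part is lifted out of the crate (its underside more than 60 mm above the bench) (height (world z) of any of plain_module, fan, capacitor, board, carton above 0.06 m).
It fails at once if a thing lying on the bench is moved more than 30 mm (distance of any of screwdriver, white_box, tape_roll from where it was at the start of the episode above 0.03 m).
It also fails if it takes over 53 s, if anything falls off the work surface, if the arm or the gripper's body presses on something with over 40 N, if the wrist force passes 120 N, or if a joint passes its speed limit or range.

## Working session

There is one attempt and no reset: what is moved stays moved. The work goes in short steps, each a Python script; the robot and the scene stay as the last script left them, time stands still between calls to the robot, and variables do not carry over. Pictures are saved under pics/ and viewed, at most 10 in all, crops included, and the job is handed in when it is done.

```bash
mkdir -p pics; cat > h.py <<'E'
import numpy as np, cv2
from station import manip
def pix2w(cm,u,v,z):
    K=np.array(cm["K"]);T=np.array(cm["T"]);k=cm["k1"]
    d=np.array([(u-K[0,2])/K[0,0],(v-K[1,2])/K[1,1]]);s=d.copy()
    for _ in range(30): s=d/(1+k*(s@s))
    r=T[:3,:3]@np.array([s[0],-s[1],-1]);o=T[:3,3]
    return o+r*(z-o[2])/r[2]
def snap(name,f):
    cm=manip.camera_model(name);im=manip.capture(name)
    cv2.imwrite(f,im[:,:,::-1]);return cm,im
E
python3 - <<'E'
from h import *
for n in("top","scene"):
    cm,im=snap(n,f"pics/{n}0.png");print(cm)
im=cv2.imread("pics/top0.png");cv2.imwrite("pics/top0b.png",cv2.resize(im,(800,600),interpolation=cv2.INTER_CUBIC))
print(manip.state(),manip.pinch_z)
E
```

```text
{'K': array([[361.29263389,   0.        , 256.31143918],
       [  0.        , 361.29263389, 191.11302524],
       [  0.        ,   0.        ,   1.        ]]), 'k1': -0.09185431855018225, 'T': array([[-0.00984912,  0.99967982, -0.02330776,  0.53271875],
       [-0.99966214, -0.0104043 , -0.0238194 , -0.09828804],
       [-0.02405427,  0.02306529,  0.99944454,  1.12833587],
       [ 0.        ,  0.        ,  0.        ,  1.        ]])}
{'K': array([[463.25320391,   0.        , 246.10285482],
       [  0.        , 463.25320391, 188.02044623],
       [  0.        ,   0.        ,   1.        ]]), 'k1': -0.15402401621346024, 'T': array([[-0.13037425, -0.8300074 ,  0.54230091,  1.27276721],
       [ 0.99136225, -0.11700063,  0.05925994,  0.00795819],
       [ 0.01426336,  0.54534262,  0.83809187,  1.15045582],
       [ 0.        ,  0.        ,  0.        ,  1.        ]])}
{'t': 0.1, 'joint_positions': array([-9.68854488e-01,  3.59323678e-01,  1.11608446e-02, -2.95288731e-04,
       -1.22407410e+00, -2.88109544e-01]), 'joint_vel': array([-1.21629793e-03,  2.81362177e-04,  8.85634706e-04,  1.32042056e-03,
        1.02530039e-03,  1.63157627e-05]), 'tau': array([-1.64282890e-03, -5.84161806e+01,  2.93747663e+01,  7.01548085e+00,
        1.00836914e-02, -4.22892663e-05]), 'tcp_pos': array([ 0.20822627, -0.6416366 ,  0.22571782]), 'eef_rot': array([ 3.14013254e+00, -1.43207059e-04, -2.82786080e+00]), 'contact_force': array([ 0.36815592, -0.2930276 ,  0.19079368]), 'wrist_torque': array([ 0.0231322 , -0.07615904, -0.0195532 ]), 'gripper_force': 0.0, 'opening': 0.9996481269907788} -0.0188
```

View pics/top0b.png

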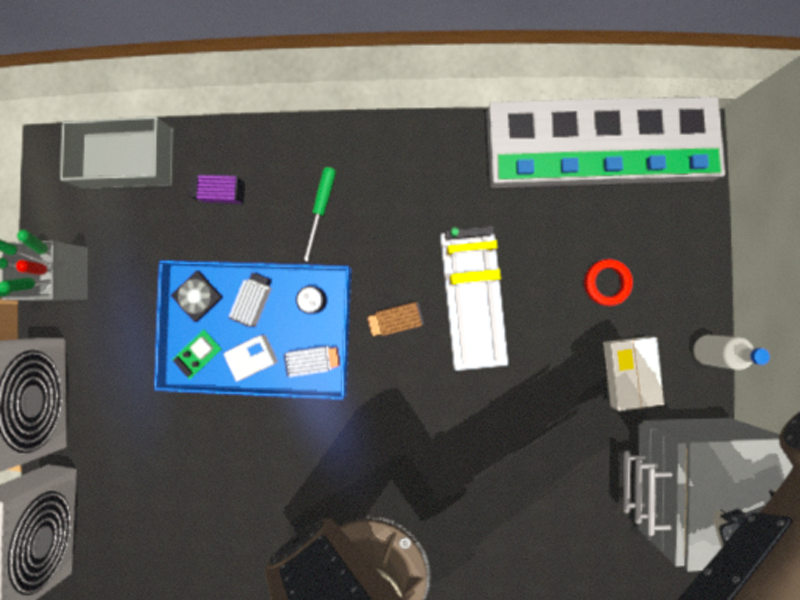

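View pics/scene0.png

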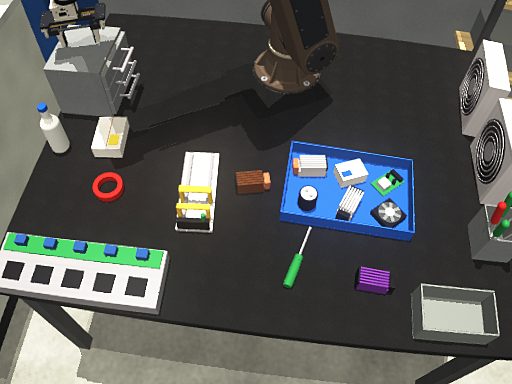

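The top view shows the target module in the crate at about (312,361) of the enlarged picture, with its copper end pointing right. The cradle runs from (480,365) up to the stop at (468,232). A brown decoy lies between them. I'll enlarge both areas.

```bash
python3 - <<'E'
import cv2,numpy as np
im=cv2.imread("pics/top0.png")
a=cv2.resize(im[205:265,165:235],None,fx=8,fy=8,interpolation=cv2.INTER_CUBIC)  # 560x480
b=cv2.resize(im[140:242,275:332],None,fx=4.7,fy=4.7,interpolation=cv2.INTER_CUBIC)[:480]
a=a[:b.shape[0]];b=b[:a.shape[0]]
cv2.imwrite("pics/c1.png",np.hstack([a[:,:530],b]));print(a.shape,b.shape)
E
```

```text
(479, 560, 3) (479, 268, 3)
```

View pics/c1.png

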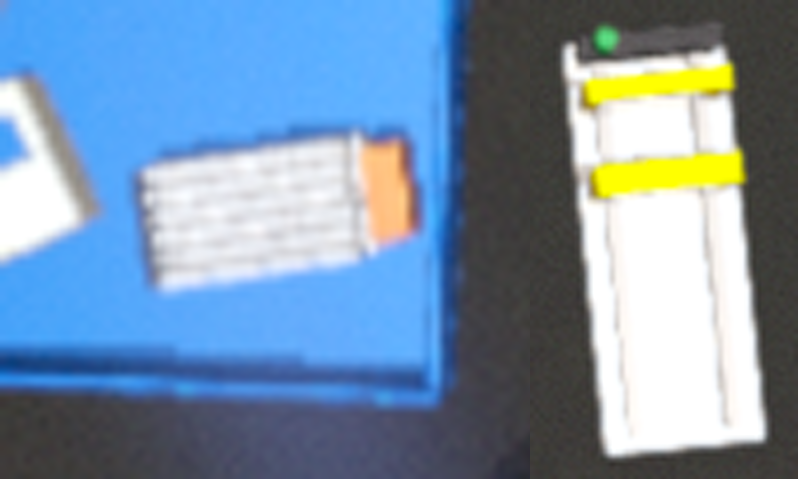

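Module fin-top corners in the crop are about (140,170), (358,132), (372,248) and (158,290), with the copper end at (412,185). The cradle bed corners are (608,457), (764,440) and (565,45).

```bash
python3 - <<'E'
from h import *
cm=manip.camera_model("top")
A=lambda u,v,z:pix2w(cm,165+(u+.5)/8-.5,205+(v+.5)/8-.5,z)
B=lambda u,v,z:pix2w(cm,275+(u-530+.5)/4.7-.5,140+(v+.5)/4.7-.5,z)
P=[A(140,170,.053),A(358,132,.053),A(372,248,.053),A(158,290,.053)]
for p in P:print(p.round(4))
r=(P[0]+P[3])/2;f=(P[1]+P[2])/2;d=f-r;print("len",np.linalg.norm(d),"w",np.linalg.norm(P[0]-P[3]),np.linalg.norm(P[1]-P[2]),"yaw",np.arctan2(d[1],d[0]))
d/=np.linalg.norm(d);print("mod",r+.05*d)
bl,br,tl=B(608,457,.012),B(764,440,.012),B(565,45,.012)
print(bl,br,tl,"w",np.linalg.norm(bl-br),"L",np.linalg.norm(tl-bl))
d1=tl-bl;d2=br-bl;print("yaw",np.arctan2(d1[1],d1[0]),np.arctan2(d2[1],d2[0])+np.pi/2)
# guides: left inner (632,432)..(612,210), right inner
for u,v in((632,432),(729,422),(611,205),(707,197)):print(B(u,v,.024))
E
```

```text
[0.456  0.1512 0.053 ]
[0.4697 0.0687 0.053 ]
[0.4264 0.0638 0.053 ]
[0.411  0.1448 0.053 ]
len 0.08302772681726854 w 0.045476758062240275 0.04361271600090855 yaw -1.3939319638579686
mod [0.44226185 0.09878169 0.053     ]
[ 0.41664302 -0.17787297  0.012     ] [ 0.42669961 -0.28037117  0.012     ] [ 0.68793324 -0.15277789  0.012     ] w 0.10299037514613496 L 0.2724484309106796
yaw 0.0922402159576337 0.09780181141825861
[ 0.43395946 -0.19274617  0.024     ]
[ 0.43977931 -0.25577935  0.024     ]
[ 0.58145442 -0.18079019  0.024     ]
[ 0.58600923 -0.24328187  0.024     ]
```

```bash
python3 - <<'E'
from h import *
my=-1.394;cy=.095
for k in(0,np.pi):
    a=manip.inverse_kinematics([.442,.099,.25],[np.pi,0,my+k]);b=manip.inverse_kinematics([.506,-.221,.2],[np.pi,0,cy+k])
    print(k,a,b)
print(manip.state()["t"])
manip.grip(.75)
k=0 if manip.inverse_kinematics([.442,.099,.25],[np.pi,0,my]) is not None else np.pi
manip.goto([.442,.099,.25],[np.pi,0,my+k])
cm,im=snap("wrist","pics/w1.png");np.save("w1.npy",np.array([cm],dtype=object),allow_pickle=True)
s=manip.state();print(k,s["t"],s["tcp_pos"],s["eef_rot"],s["opening"],s["joint_positions"])
E
```

```text
0 [ 0.65758985 -0.03352603 -0.41367052  0.         -1.19065184 -0.48079353] [-5.70283873e-02  1.77082327e-01 -3.00172296e-01  4.44089210e-16
 -1.09354170e+00  1.72282471e+00]
3.141592653589793 [ 0.65758985 -0.03352603 -0.41367052  0.         -1.19065184  2.66079913] [-5.70283873e-02  1.77082327e-01 -3.00172296e-01 -4.44089210e-16
 -1.09354170e+00 -1.41876794e+00]
0.1
0 3.5167 [0.4421845  0.09857211 0.249909  ] [ 3.14137293e+00 -1.47493967e-04 -1.39506196e+00] 0.7452904910152682 [ 6.56516546e-01 -3.31443752e-02 -4.13531061e-01  3.13979592e-05
 -1.19067267e+00 -4.80793851e-01]
```

View pics/w1.png

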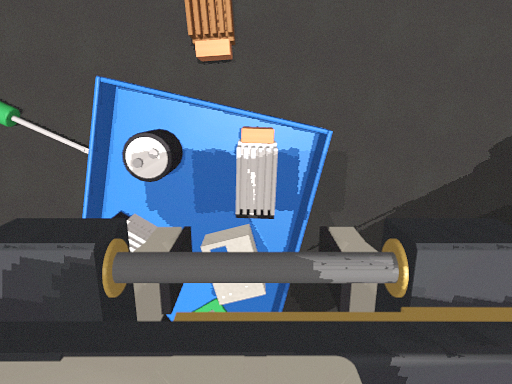

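The wrist view shows the target module upright in the picture: fin front corners about (238,146) and (278,145), rear about (236,217) and (275,217), copper far edge at row 128. Now I'll compute the pose from that.

```bash
python3 - <<'E'
from h import *
im=cv2.imread("pics/w1.png")
cv2.imwrite("pics/w1c.png",cv2.resize(im[115:230,215:300],None,fx=5,fy=5,interpolation=cv2.INTER_CUBIC))
cm=np.load("w1.npy",allow_pickle=True)[0]
P=[pix2w(cm,u,v,.053) for u,v in((238,146),(278,145),(275,217),(236,217))]
for p in P:print(p.round(4))
f=(P[0]+P[1])/2;r=(P[2]+P[3])/2;d=f-r;print(np.linalg.norm(d),np.arctan2(d[1],d[0]),r+d/np.linalg.norm(d)*.05)
E
```

```text
[0.463  0.0742 0.053 ]
[0.4207 0.0656 0.053 ]
[0.4082 0.1467 0.053 ]
[0.4522 0.1545 0.053 ]
0.08152726389039767 -1.4272568973537045 [0.43733904 0.10111106 0.053     ]
```

View pics/w1c.png

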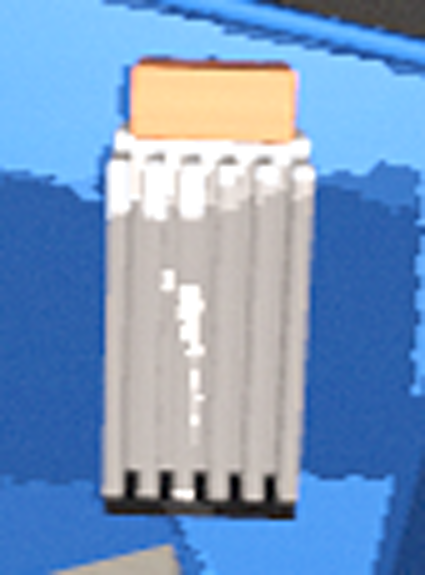

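```bash
python3 - <<'E'
from h import *
R=[np.pi,0,-1.415]
manip.grip(.70)
manip.goto([.440,.0995,.10],R)
manip.movel([.440,.0995,.0235],velocity=.08)
s=manip.state();print(s["t"],s["tcp_pos"],s["contact_force"])
manip.grip(0.0,f_grip=30)
s=manip.state();print(s["opening"],s["gripper_force"],s["tcp_pos"],s["contact_force"])
if s["gripper_force"]>5:
    manip.movel([.440,.0995,.16],velocity=.1)
    s=manip.state();print(s["t"],s["opening"],s["gripper_force"],s["contact_force"])
    snap("wrist","pics/w2.png")
E
```

```text
5.6333 [0.44033109 0.09970296 0.02392524] [-0.0836017  -0.53484672  0.36627626]
0.5009779896535739 29.92158204317093 [0.44030941 0.09974013 0.02382685] [-0.30331326 -0.15165896  3.84580999]
7.5917 0.4975073991369686 29.92456018924713 [-0.3231503  -1.12313595 -4.37888629]
```

View pics/w2.png

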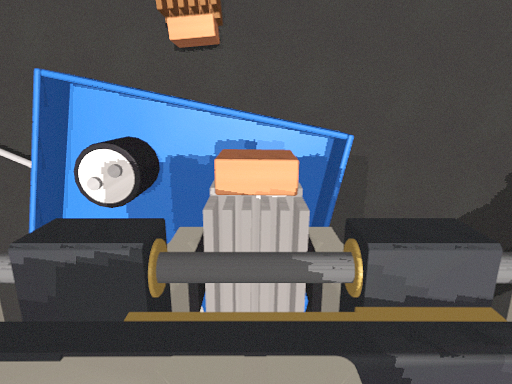

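Module held (3.8 N of weight), copper end along tool +x. Next I'll hover above the cradle to refine its pose.

```bash
python3 - <<'E'
from h import *
manip.goto([.470,-.224,.24],[np.pi,0,.094])
cm,im=snap("wrist","pics/w3.png");np.save("w3.npy",np.array([cm],dtype=object),allow_pickle=True)
s=manip.state();print(s["t"],s["tcp_pos"],s["eef_rot"],s["gripper_force"],s["opening"])
c=im[20:240,150:370,::-1]
cv2.imwrite("pics/w3c.png",cv2.resize(im[20:240,130:380,::-1],(750,600*220//200*1 if 0 else 600),interpolation=cv2.INTER_CUBIC))
E
```

```text
9.625 [ 0.47004494 -0.22359429  0.23980174] [-3.14142502e+00  2.65024108e-04  9.40662646e-02] 29.924753308296204 0.4977755070124314
```

View pics/w3c.png

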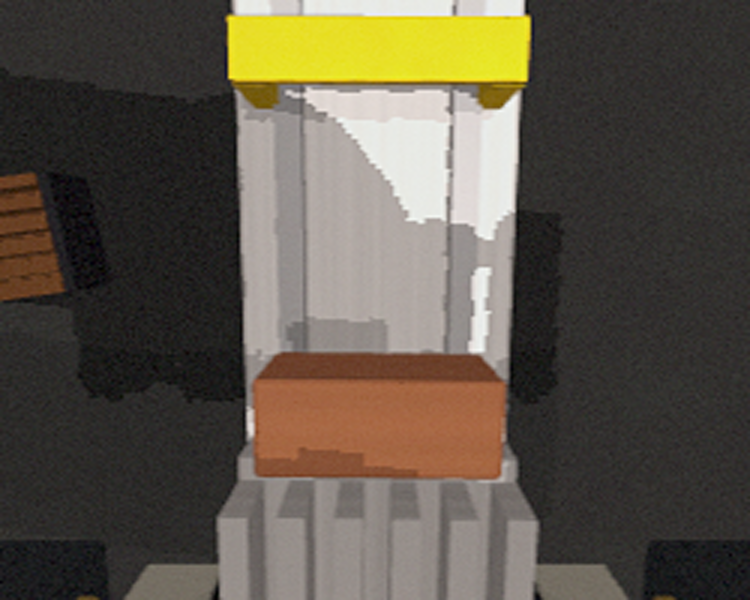

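Bed edges run (237,100)→(245,340) on the left and (520,100)→(513,340) on the right. The bridge's near top edge runs (229,80)→(528,81), and the inner guide lines are at columns about 303 and 449.

```bash
python3 - <<'E'
from h import *
cm=np.load("w3.npy",allow_pickle=True)[0]
W=lambda u,v,z:pix2w(cm,130+(u+.5)/3-.5,20+(v+.5)/(600/220)-.5,z)
bed=[W(237,100,.012),W(520,100,.012),W(245,340,.012),W(513,340,.012)]
br=[W(229,80,.078),W(528,81,.078)]
gd=[W(303,150,.012),W(450,150,.012),W(303,340,.012),W(446,340,.012)]
for n,P in(("bed",bed),("br",br),("guide",gd)):
    print(n,[p[:2].round(4) for p in P],"w",np.linalg.norm(P[0]-P[1]))
    print(" mids",[((P[i]+P[i+1])/2)[:2].round(4) for i in range(0,len(P),2)])
    e=P[0]-P[1];print(" yaw",np.arctan2(-e[0],e[1]))
m=(bed[0]+bed[1]-bed[2]-bed[3]);print(np.arctan2(m[1],m[0]))
o=np.array([.4217,-.2291]);d=np.array([np.cos(.094),np.sin(.094)])
for x in(-65,16):print(x,o+d*(150+x)/1000)
E
```

```text
bed [array([ 0.5847, -0.162 ]), array([ 0.5944, -0.265 ]), array([ 0.4891, -0.1706]), array([ 0.4989, -0.2749])] w 0.10348806029904319
 mids [array([ 0.5895, -0.2135]), array([ 0.494 , -0.2228])]
 yaw 0.09406134493408903
br [array([ 0.5824, -0.1687]), array([ 0.5906, -0.2585])] w 0.09019675824819792
 mids [array([ 0.5865, -0.2136])]
 yaw 0.0906632813871195
guide [array([ 0.5681, -0.1874]), array([ 0.5732, -0.2417]), array([ 0.4912, -0.1932]), array([ 0.4965, -0.2489])] w 0.054502735065931306
 mids [array([ 0.5706, -0.2145]), array([ 0.4938, -0.221 ])]
 yaw 0.09406767444854032
0.09681959993566913
-65 [ 0.50632475 -0.22112176]
16 [ 0.58696715 -0.21351897]
```

```bash
cat >> h.py <<'E'
YAW=.0945;D=np.array([np.cos(YAW),np.sin(YAW)]);LOAD=np.array([.5063,-.2211])
def cr(x,z): p=LOAD+D*(x+.065);return [p[0],p[1],z]   # cradle lane point -> world
E
python3 - <<'E'
from h import *
R=[np.pi,0,YAW]
manip.goto(cr(-.067,.10),R)
manip.movel(cr(-.067,.036),velocity=.06)
z=.036
while z>.0285:
    z-=.001; manip.movel(cr(-.067,z),velocity=.02)
    s=manip.state()
    if s["contact_force"][2]>-2: break
print(s["t"],s["tcp_pos"],s["contact_force"])
manip.grip(.62)
s=manip.state();print(s["opening"],s["gripper_force"],s["contact_force"])
manip.hold(.3)
manip.movel(cr(-.067,.12),velocity=.1)
manip.goto(cr(-.155,.12),R)
s=manip.state();print(s["t"],s["contact_force"])
cm,im=snap("wrist","pics/w4.png")
manip.grip(0.0)
E
```

```text
12.975 [ 0.50437637 -0.22127731  0.03085513] [-2.7058492   2.90081092  5.17258595]
0.6159181063625553 0.0 [-0.24101741 -0.30865679 -0.43937357]
15.2333 [ 0.3077117 -0.937349   0.4536765]
```

View pics/w4.png

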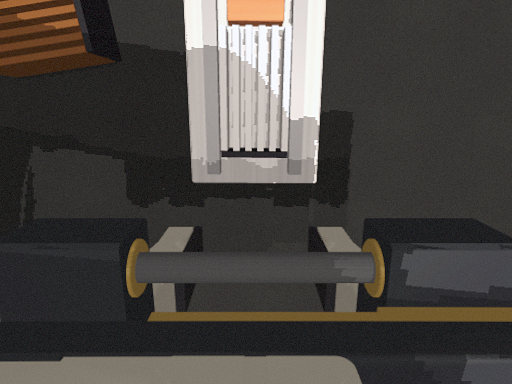

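The module lies flat between the guides (rear edge at row 152, columns 221–288), copper forward. Now the push.

```bash
python3 - <<'E'
from h import *
print(manip.state()["opening"])
manip.movel(cr(-.155,.037),velocity=.1)
manip.movel(cr(-.025,.037),velocity=.06)
s=manip.state();print(s["t"],s["contact_force"])
x=-.025
while x<.004:
    x+=.001; manip.movel(cr(x,.037),velocity=.02)
    f=manip.state()["contact_force"][:2]@D
    print(round(x,3),round(f,2),end="; ")
    if f<-10: break
s=manip.state();print(s["t"],s["tcp_pos"])
cm,im=snap("top","pics/t5.png")
im=cv2.imread("pics/t5.png");cv2.imwrite("pics/t5c.png",cv2.resize(im[135:245,265:345],None,fx=5,fy=5,interpolation=cv2.INTER_CUBIC))
E
```

```text
0.003941589688595765
19.5917 [-0.89503773  0.10103192 -0.82777074]
-0.024 -1.31; -0.023 -1.28; -0.022 -2.37; -0.021 -1.54; -0.02 -1.7; -0.019 -0.53; -0.018 -1.92; -0.017 -1.16; -0.016 -1.2; -0.015 -1.31; -0.014 -2.18; -0.013 -1.31; -0.012 -1.13; -0.011 -1.9; -0.01 -1.55; -0.009 -0.63; -0.008 -1.19; -0.007 -1.61; -0.006 -1.6; -0.005 -1.41; -0.004 -5.48; -0.003 -8.34; -0.002 -10.99; 25.3417 [ 0.56622579 -0.21537956  0.03696723]
```

The push force rose at finger x = −4.5 mm, which is where the stop was expected. I'll back off and check.

```bash
python3 - <<'E'
from h import *
manip.movel(cr(-.05,.037),velocity=.06)
manip.movel(cr(-.09,.2),velocity=.15)
manip.goto(cr(-.09,.25),[np.pi,0,YAW])
cm,im=snap("wrist","pics/w6.png")
manip.hold(.3);s=manip.state();print(s["t"],s["contact_force"])
E
```

```text
28.275 [-0.54949075  0.02392283 -0.22414492]
```

View pics/w6.png

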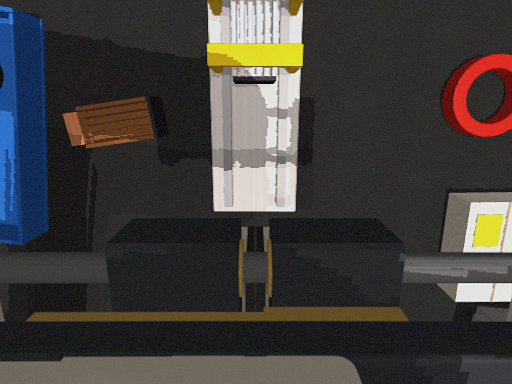

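The rear plate sits at (254,80), just short of the first bridge. The module is straight and central between the guides, and the gripper is clear of it.

```bash
python3 -c "
from station import manip
print(manip.sign_off())"
```

```text
the job is handed in; nothing more can be done
None
```

The module was laid flat between the guides, released, and pushed copper end first until it met the stop; the job was handed in at about 28 s of the 53 s, and no verdict came back.

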